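# Lay a reagent bottle down in its tipping rest

## Task

Tip the bottle that stands in the metal tipping rest gently over onto its side: push it with the fingers, without gripping or lifting it and without letting it drop, against the upright hinged flap behind it, until the flap is all the way down and the bottle lies in the flap's trough. Then push the keeper arm round by its black peg until it stops across the bottle's cap. Leave everything else on the bench where it is.

Things in the scene. Friction and masses are not known exactly. Their poses are not given: they have to be found in the camera images.
- rest: fixed tipping rest of grey metal, 194 mm long and 98 mm wide. Origin on the worktop below the flap's hinge; its x axis is the direction in which the bottle tips, y is to the left of that, z up. The bottle stands on a 12 mm high sole on the -x side of the hinge; side rails 18 mm high at y = +-45 mm run from x = -72 to +122 mm. On the +y side stands the 83 mm high post of the keeper arm.
- hinge_line (a point): middle of the flap's hinge axis, which runs along the rest's y: 12 mm above the rest's origin, at the foot of the flap's front face; the bottle's lower front edge stands within 2 mm of it and rolls over it
- trough (a point): where the bottle's middle belongs, in the flap's frame: 30 mm in front of the flap's face and 53.5 mm up the flap from the hinge. It turns with the flap.
- flap (a joint): angle of the flap, rad: 0 upright (start), 1.54 all the way down on its stop. The flap is a trough 110 mm long, 66 mm wide inside, its side lips reach 20 mm in front of its face. Its hinge is stiff: it stays where it is left, also with the bottle on it, and takes 0.32 N m to turn slowly (about 5 N at 70 mm from the hinge), more when turned fast (another 0.3 N m for each rad/s).
- bottle: white capped bottle, 60 mm diameter up to about 70 mm, rounded shoulder to 90 mm, cap 38 mm diameter to 107 mm; about 0.12 kg. Origin at the centre of its underside, z along its axis to the cap. It stands upright on the sole with its side close (under 2 mm) to the flap's face.
- bottle_mid (a point): centre of that bottle, on its axis 53.5 mm above its underside
- keeper_pivot (a point): pivot of the keeper arm, on top of its post, 90 mm above the worktop (98 mm along x and 62 mm along y from the rest's origin)
- keeper_peg (a point): middle of the upright black peg at the free end of the keeper arm, 75 mm from the pivot; the peg is 14 mm in diameter and spans 86 to 126 mm above the worktop; the arm is a level 10 mm rod at 90 mm height, which passes about 8 mm above the lying bottle
- keeper (a joint): angle of the keeper arm about the vertical, rad, growing anticlockwise seen from above: at 0 the arm points 2.62 rad (150 degrees) anticlockwise from the rest's x axis, parked beside the trough; at 2.09 it is on its stop and points along the rest's -y, across the bottle's cap. It starts between 0 and 0.25, turns with about 0.06 N m (1 N at the peg) and stays where it is left.
- amber_bottle: bystander, not to be moved: short brown bottle, 52 mm dia x 92 mm; origin at the centre of its underside
- cup: bystander, not to be moved: specimen cup with screw lid, 65 mm dia x 74 mm; origin at the centre of its underside
- timer: bystander, not to be moved: countdown timer, 64x68x21 mm; origin at the centre of its underside
- slides: bystander, not to be moved: closed slide box, 40x101x32 mm; origin at the centre of its underside
- pen: bystander, not to be moved: felt marker lying down, 132 mm long, 13 mm high; origin at the centre of its underside

How it is judged:
By the outcome, as a careful person would: the job done as asked, in the order asked, and still so for the second after the job is handed in, with the robot touching nothing.
It also fails if it takes over 61 s, if anything falls off the work surface, if the arm or the gripper's body presses on something with over 40 N, if the wrist force passes 120 N, or if a joint passes its speed limit or range.

## Robot

A 6-joint arm with a two-finger parallel gripper is mounted at the origin on a cart in front of the work surface, level with it; the furniture and walls round the work are solid. World frame = base frame: x ahead of the robot, y to its left, z up, the work surface at z = 0. Lengths are in m, angles in rad, forces in N, time in s.
With the tool pointing down it reaches from about 0.3 to 0.775 m from the base axis. Payload 14.6 kg.
Tool frame: the origin (TCP) lies on the front face of the gripper's body, between the roots of the fingers; the fingertips stand 73 mm ahead of it and the grasp point (between the pads) lies 54 mm ahead of it; x points along the fingers, z is the direction in which the jaws open and shut, and the axes are right-handed (so a half turn about x gives the same grasp; the last joint's range is limited). The gripper opens to 85 mm and grips with 20 to 120 N. Pads are 22 mm wide; open, the fingers measure 114 mm over their backs; the gripper's body (76 mm by 85 mm) begins 54 mm behind the grasp point. The pads swing forward as they close: fully open they stand 13 mm farther back than shut.
Start: joints at [1.218, 0.3, 1.521, -0, 1.321, -0.067], TCP at [0.155, 0.528, 0.304] pointing down, gripper open.
Joint ranges: [-3.03, 3.03], [-0.79, 2.21], [0.23, 2.52], [-1.04, 4.18], [0, 3.07], [-2.55, 2.55]. Speed limits (rad/s): [2.22, 2.22, 2.57, 3.14, 3.14, 3.14].

## Interface

Orientations are given as a rotation vector (axis times angle).
In Python, from rig import robot gives the robot as it stands.
- The arm moves only by the tool apply_moves, never from a script. Its argument "deltas" is one flat list of numbers, 5 for each row, row after row: the shift along the world's x, y, z in cm, then the turn about the world's z in rad, then the opening in per cent of the stroke, from 0 (shut) to 100 (fully open). In form: [tx, ty, tz, spin, fingers, tx, ty, tz, spin, fingers, ...]. A call has 1 to 10 rows; each row shifts and turns the commanded pose from where the row before left it; what a row does not reach is not made up. A row lasts 1/12 s, in which the tool goes at most 41.7 mm and 7.16 degrees, less where a joint would pass 70% of its speed; a pose out of reach is approached as far as the arm can. A call with a gripper value outside its range is refused whole. The fingers move at their own pace and stop on an object; "newtons" is the grip in N (left out, the last holds). Time passes only in rows, so rows that do not move let the fingers close. It gives the time, the measured TCP pose, the force and the opening at its end, in the units of the state.
- robot.get_state(): the state, without advancing time (a new reading comes with each control period).
- robot.read_camera(name): name is "scene" or "top" or "wrist"; returns the picture (384x512x3 uint8, red, green, blue); there is no depth.
- robot.camera_params(name): a dict with "fx", "fy", "cx", "cy" (pixels), "R" (3x3) and "t" (3): a world point X has camera coordinates R X + t; the wrist camera has in their place "mount" (4x4, takes a point from camera to tool coordinates, whose origin is the TCP and whose axes are the tool frame's). Camera axes: x right, y down, z forward; pixel columns grow to the right and rows downward; lengths in m; the calibration is good to about 2 mm. The wrist camera is an equidistant fisheye: a pixel r from the principal point sees the ray r / f radians off the axis. A picture is of the moment at which its call begins: read the wrist's pose just before it. camera_params takes no time and is no camera call.
- robot.close_job(): hands the job in, once; it reports no verdict.
The state is a dict: "time": time; "joint_positions": joint angles; "qd": joint speeds; "tau": joint torques, N m; "tcp_pos": TCP position; "orientation": TCP orientation; "ft_force": force on the tool from outside, world axes, zero at the start; "wrist_torque": the same for the moment, N m; "grip_width": finger opening in m.
Only numpy, scipy, OpenCV 4.12 (cv2) and the standard library are available. Lean on these libraries where they do the work, as an engineer would, in place of code of your own. Each camera call takes 0.05 s, during which the arm holds its last target. There are 200 camera calls.

## Working session

There is one attempt and no reset: what is moved stays moved. The work goes in short steps, Python scripts to look and compute and a tool call to move; the robot and the scene stay as the last step left them, time stands still between calls to the robot, and variables do not carry over. Pictures are saved under pics/ and viewed, about 8 in all and at most 12, crops included, and the job is handed in when it is done.

Besides the shell and the picture viewer there is one more tool, called after "Emit:" by a JSON object that holds its "name" and its "arguments", one argument or row to a line. apply_moves: Moves the arm, as the interface text tells. Its arguments: {"type":"object","properties":{"deltas":{"type":"array","items":{"type":"number"}},"newtons":{"type":"number"}},"required":["deltas"]}

```bash
mkdir -p pics; python3 - <<'E'
from rig import robot
import cv2
for n in("scene","top"):
    cv2.imwrite(f"pics/{n}0.png",cv2.resize(robot.read_camera(n)[:,:,::-1],(800,600),interpolation=cv2.INTER_CUBIC))
    p=robot.camera_params(n);print(n,{k:(v.tolist() if hasattr(v,'tolist') else v) for k,v in p.items()})
print(robot.get_state())
E
```

```text
scene {'fx': 408.39055565288555, 'fy': 408.39055565288555, 'cx': 248.4408029289987, 'cy': 189.6914011843581, 'R': [[-0.8512189220094368, -0.5244616102742402, 0.019140693865263268], [-0.4166206945048313, 0.6531111042370652, -0.6323551869262667], [0.31914501989441224, -0.5462471097139029, -0.7744420904146434]], 't': [0.19996050781502872, 0.48696974794390074, 0.5696629830282519]}
top {'fx': 466.5937480432557, 'fy': 466.5937480432557, 'cx': 247.40128308528628, 'cy': 193.53538518232943, 'R': [[0.03514792892853761, -0.9993794493470248, 0.002310695755064008], [-0.9774165203483784, -0.03485740907537329, -0.20842722178885445], [0.20837842700745854, 0.005067272973708781, -0.9780351496252612]], 't': [-0.3713007536952631, 0.48866900474707414, 0.9084352086620944]}
{'time': 0.1, 'joint_positions': array([ 1.21837070e+00,  3.00435142e-01,  1.52152026e+00, -4.06773611e-05,
        1.32067934e+00, -6.66061642e-02]), 'qd': array([-0.00079934,  0.0002119 ,  0.00022998, -0.00154114,  0.00088053,
        0.00181444]), 'tau': array([ 3.27685375e-03, -5.44369662e+01, -3.62364721e+01, -9.12472103e-06,
        3.13768556e-03, -9.92225046e-05]), 'tcp_pos': array([0.15503685, 0.52756147, 0.30336672]), 'orientation': array([-0.99674611,  1.33183013,  0.99574762]), 'ft_force': array([-0.34034331,  0.41037369,  0.10991105]), 'wrist_torque': array([0.06231236, 0.03830374, 0.02854109]), 'grip_width': 0.08562836784082149}
```

View pics/scene0.png

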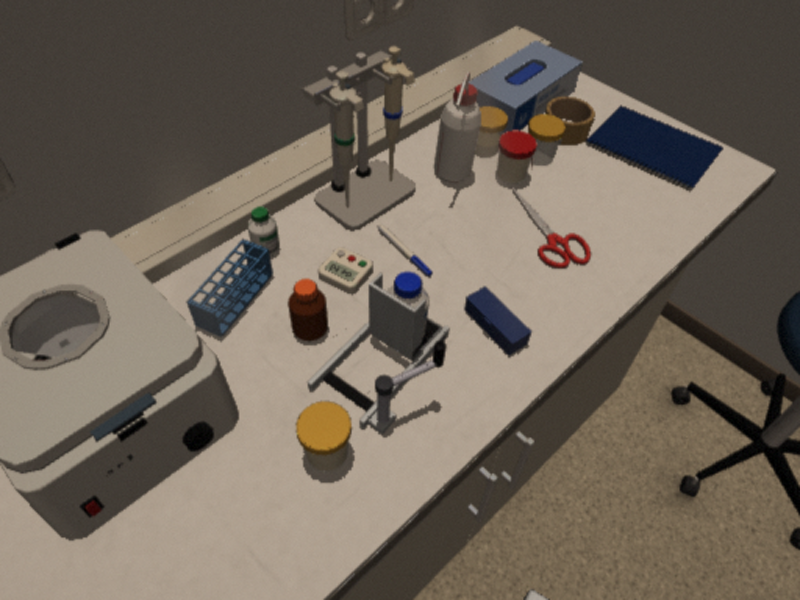

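View pics/top0.png

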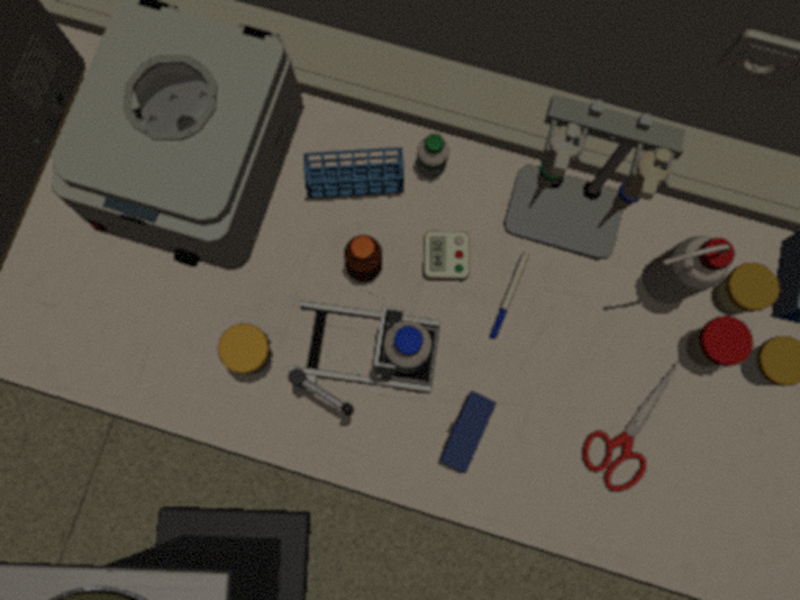

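The scene view has the bottle at (410,300), the flap behind it, the peg at (440,352) and the post top at (384,384). In the top view the cap is at (408,340), the post at (297,377) and the peg at (347,408). The rest tips to the left, roughly world +y. Next I'll enlarge both.

```bash
python3 - <<'E'
import cv2
from rig import robot
a=robot.read_camera("top")[:,:,::-1]; b=robot.read_camera("scene")[:,:,::-1]
# top crop cols 180-290 rows 185-260 ; x7
c=cv2.resize(a[180:260,180:290],None,fx=7,fy=7,interpolation=cv2.INTER_CUBIC)
d=cv2.resize(b[170:280,190:295],None,fx=5.4,fy=5.4,interpolation=cv2.INTER_CUBIC)
cv2.imwrite("pics/t1.png",cv2.convertScaleAbs(c,alpha=1.6));cv2.imwrite("pics/s1.png",cv2.convertScaleAbs(d,alpha=1.6))
E
```

```text
(no output)
```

View pics/t1.png

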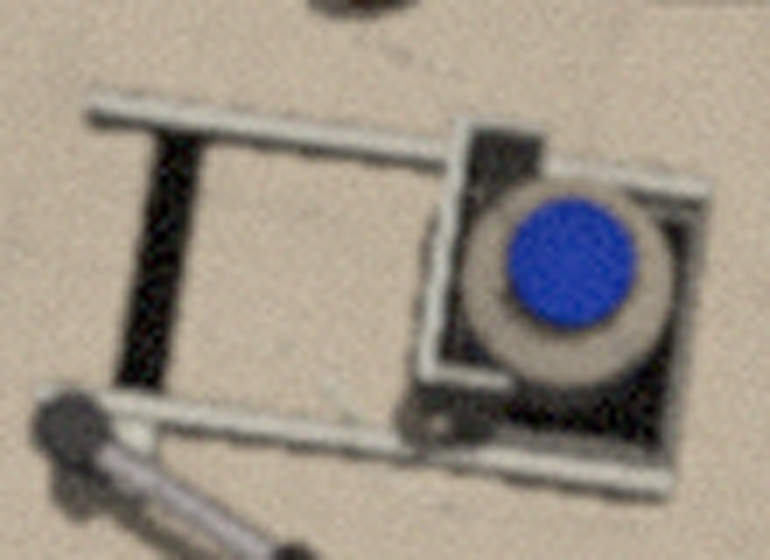

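View pics/s1.png

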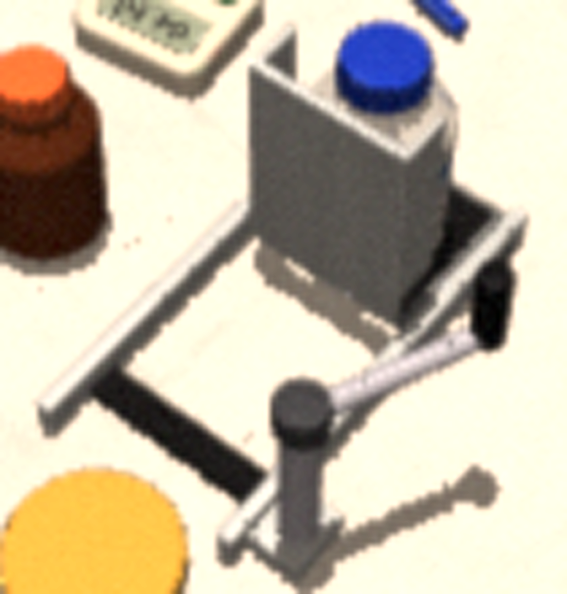

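```bash
cat > h.py <<'E'
import numpy as np
from rig import robot
P={n:robot.camera_params(n) for n in("scene","top")}
def proj(n,X):
    p=P[n];c=np.array(p["R"])@X+np.array(p["t"]);return np.array([p["fx"]*c[0]/c[2]+p["cx"],p["fy"]*c[1]/c[2]+p["cy"]])
def onplane(n,uv,z):
    p=P[n];R=np.array(p["R"]);C=-R.T@np.array(p["t"]);d=R.T@np.array([(uv[0]-p["cx"])/p["fx"],(uv[1]-p["cy"])/p["fy"],1]);return C+d*(z-C[2])/d[2]
T=lambda u,v:np.array([179.5+(u+.5)/7,179.5+(v+.5)/7])
S=lambda u,v:np.array([189.5+(u+.5)/5.4,169.5+(v+.5)/5.4])
E
python3 - <<'E'
from h import *
from scipy.optimize import least_squares
obs=[("top",T(90,106),(.122,-.045,.018)),("top",T(708,188),(-.072,-.045,.018)),("top",T(672,483),(-.072,.045,.018)),
("top",T(466,120),(.002,-.034,.122)),("top",T(428,374),(.002,.034,.122)),("top",T(70,425),(.098,.062,.098)),
("scene",S(45,406),(.122,-.045,.018)),("scene",S(225,530),(.122,.045,.018)),("scene",S(520,214),(-.072,.045,.018)),("scene",S(300,392),(.098,.062,.098)),
("scene",S(253,68),(.002,-.034,.122)),("scene",S(408,155),(.002,.034,.122))]
def W(p,q):
    c,s=np.cos(p[2]),np.sin(p[2]);return np.array([p[0]+c*q[0]-s*q[1],p[1]+s*q[0]+c*q[1],q[2]])
f=lambda p:np.concatenate([proj(n,W(p,q))-uv for n,uv,q in obs])
r=least_squares(f,[.45,.15,1.5],loss='soft_l1');print(r.x);print(f(r.x).reshape(-1,2).round(1).tolist())
p=r.x
for n,uv in(("top",T(572,262)),("scene",S(385,52))):
    X=onplane(n,uv,.119);c,s=np.cos(p[2]),np.sin(p[2]);d=X[:2]-p[:2];print("cap",n,X,"rest",c*d[0]+s*d[1],-s*d[0]+c*d[1])
for n,uv in(("top",np.array([222.,261])),("scene",S(497,272))):
    print("peg",n,onplane(n,uv,.126))
piv=W(p,(.098,.062,.09));print("pivot",piv)
for k in(0,.1,.2,.25,2.09):
    a=p[2]+2.62+k;print(k,piv[:2]+.075*np.array([np.cos(a),np.sin(a)]))
for n,u,v,z in(("amber",362,247,.092),("cup",244,345,.074),("timer",447,255,.021),("slides",468,432,.032),("slidetop",482,395,.032),("slidetop2",495,404,.032),("pen",495,330,.01)):
    print(n,onplane("top",(u*.64,v*.64),z))
E
```

```text
[ 0.445789   -0.34990885  1.46309457]
[[-1.4, -0.8], [0.5, 0.3], [0.2, 0.2], [-0.2, 0.3], [0.0, -0.8], [-0.4, 0.8], [-0.8, -0.3], [-0.4, 1.0], [0.3, -1.7], [0.5, 1.7], [1.2, -2.3], [-0.3, -1.8]]
cap top [ 0.44280587 -0.38195622  0.119     ] rest -0.03218234708414299 -0.0004790398531669018
cap scene [ 0.4424772  -0.38058565  0.119     ] rest -0.030855043218440997 -4.952797132391253e-06
peg top [ 0.3572807  -0.31193222  0.126     ]
peg scene [ 0.35679455 -0.31028182  0.126     ]
pivot [ 0.39468262 -0.24581208  0.09      ]
0 [ 0.35053954 -0.3064453 ]
0.1 [ 0.35681329 -0.31054935]
0.2 [ 0.36346542 -0.31400655]
0.25 [ 0.36691274 -0.31548154]
2.09 [ 0.46922858 -0.25405221]
amber [ 0.56439912 -0.31996439  0.092     ]
cup [ 0.43506788 -0.17490213  0.074     ]
timer [ 0.57790487 -0.43461277  0.021     ]
slides [ 0.3378245  -0.46521823  0.032     ]
slidetop [ 0.38623571 -0.48298667  0.032     ]
slidetop2 [ 0.37512332 -0.50006261  0.032     ]
pen [ 0.47720101 -0.50288925  0.01      ]
```

```bash
python3 - <<'E'
from h import *
from scipy.spatial.transform import Rotation as Ro
s=robot.get_state();M=Ro.from_rotvec(s["orientation"]).as_matrix();print(M.round(3))
z=M[:,2];print("jaw yaw",np.arctan2(z[1],z[0]),"rest yaw 1.463")
for uv in((70,545),(235,430),(235,410)):print(onplane("scene",(uv[0]*.64,uv[1]*.64),0.0))
p=P["scene"];print((-np.array(p["R"]).T@np.array(p["t"])))
E
```

```text
[[-0.    -0.959  0.282]
 [-0.001  0.282  0.959]
 [-1.     0.    -0.001]]
jaw yaw 1.2849754873391168 rest yaw 1.463
[0.61174518 0.07610293 0.        ]
[ 0.54801712 -0.13389062  0.        ]
[ 5.66861605e-01 -1.56155804e-01  1.11022302e-16]
[0.19128674 0.09800302 0.74528145]
```

Emit:
{"name": "apply_moves", "arguments": {
  "deltas": [2.1,-2.78,0,-0.1,0,2.1,-2.78,0,-0.1,0,2.1,-2.78,0,-0.1,0,2.1,-2.78,0,-0.1,0,2.1,-2.78,0,-0.1,0,2.1,-2.78,0,-0.1,0,2.1,-2.78,0,-0.1,0,2.1,-2.78,0,-0.1,0,2.1,-2.78,0,-0.1,0,2.1,-2.78,0,-0.1,0],
  "newtons": 20
}}

```text
time: 1.03
tcp_pos: [0.3657, 0.2481, 0.3039]
orientation: [-0.22, 1.559, 0.22]
ft_force: [0.2, 0.1, -0.1]
grip_width: 0.0001
```

Emit:
{"name": "apply_moves", "arguments": {
  "deltas": [0.2,-3.5,0,-0.1,0,0.2,-3.5,0,-0.1,0,0.2,-3.5,0,-0.1,0,0.2,-3.5,0,-0.093,0,0.2,-3.5,0,0,0,0.2,-3.5,0,0,0,0.2,-3.5,0,0,0,0.2,-3.5,0,0,0,0.2,-3.5,0,0,0,0.2,-3.5,0,0,0]
}}

```text
time: 1.87
tcp_pos: [0.3847, -0.1021, 0.304]
orientation: [0.085, 1.569, -0.085]
ft_force: [1.1, 0.9, -0.3]
grip_width: -0.0002
```

Emit:
{"name": "apply_moves", "arguments": {
  "deltas": [0.3,-3.5,0,0,0,0.3,-3.5,0,0,0,0.3,-3.5,0,0,0,0.3,-3.5,0,0,0,0.3,-3.5,0,0,0,0.7,-3.4,0,0,0,0.7,-3.4,0,0,0,0.7,-3.4,0,0,0,0.7,-3.4,0,0,0,0.7,-3.4,0,0,0]
}}

```text
time: 2.7
tcp_pos: [0.435, -0.447, 0.3035]
orientation: [0.085, 1.569, -0.085]
ft_force: [-0.2, 1.1, 0.7]
grip_width: 0.0001
```

Emit:
{"name": "apply_moves", "arguments": {
  "deltas": [0,0,-4,0,0,0,0,-4,0,0,0,0,-4,0,0,0,0,-3.4,0,0,0,0,0,0,0,0,0,0,0,0]
}}

```text
time: 3.2
tcp_pos: [0.4349, -0.4451, 0.1493]
orientation: [0.086, 1.571, -0.083]
ft_force: [-0.6, -0.4, 0.3]
grip_width: 0.0
```

```bash
python3 - <<'E'
from h import *
import cv2
b=robot.read_camera("scene")[:,:,::-1]; a=robot.read_camera("top")[:,:,::-1]
d=cv2.resize(b[120:260,190:330],None,fx=4,fy=4,interpolation=cv2.INTER_CUBIC)
e=cv2.resize(a[150:290,180:240+0],None,fx=4,fy=4,interpolation=cv2.INTER_CUBIC)
cv2.imwrite("pics/s2.png",cv2.convertScaleAbs(np.hstack([d,e]),alpha=1.6))
s=robot.get_state();print(s["tcp_pos"],s["ft_force"]);t=s["tcp_pos"]
for L in(.06,.073,.086):
    u=proj("scene",t-[0,0,L]);print(L,(u-[190,120])*4)
E
```

```text
[ 0.43574354 -0.44603662  0.15262931] [ 0.97243906 -0.83103186  1.03900471]
0.06 [353.87177688 196.3006169 ]
0.073 [352.05782274 212.30940337]
0.086 [350.2844169  227.96033669]
```

View pics/s2.png

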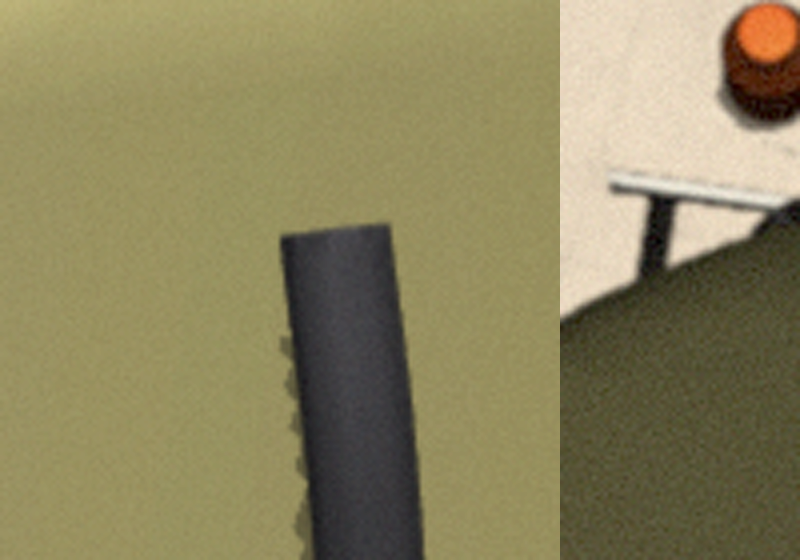

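```bash
python3 - <<'E'
import numpy as np
th=np.arange(0,1.541,.0385)
x=-6*np.cos(th)+6*np.sin(th);z=6*np.sin(th)+6*np.cos(th)
for i,r in enumerate(np.c_[np.diff(x)*.1075,np.diff(x)*.994,np.diff(z)]):print(i,r.round(2))
E
```

```text
0 [0.03 0.23 0.23]
1 [0.03 0.24 0.22]
2 [0.03 0.25 0.21]
3 [0.03 0.26 0.2 ]
4 [0.03 0.27 0.19]
5 [0.03 0.27 0.18]
6 [0.03 0.28 0.17]
7 [0.03 0.29 0.16]
8 [0.03 0.29 0.14]
9 [0.03 0.3  0.13]
10 [0.03 0.3  0.12]
11 [0.03 0.31 0.11]
12 [0.03 0.31 0.1 ]
13 [0.03 0.31 0.09]
14 [0.03 0.32 0.07]
15 [0.03 0.32 0.06]
16 [0.03 0.32 0.05]
17 [0.03 0.32 0.04]
18 [0.04 0.32 0.02]
19 [0.04 0.32 0.01]
20 [ 0.04  0.32 -0.  ]
21 [ 0.04  0.32 -0.01]
22 [ 0.04  0.32 -0.03]
23 [ 0.03  0.32 -0.04]
24 [ 0.03  0.32 -0.05]
25 [ 0.03  0.32 -0.06]
26 [ 0.03  0.32 -0.08]
27 [ 0.03  0.31 -0.09]
28 [ 0.03  0.31 -0.1 ]
29 [ 0.03  0.3  -0.11]
30 [ 0.03  0.3  -0.12]
31 [ 0.03  0.3  -0.14]
32 [ 0.03  0.29 -0.15]
33 [ 0.03  0.28 -0.16]
34 [ 0.03  0.28 -0.17]
35 [ 0.03  0.27 -0.18]
36 [ 0.03  0.26 -0.19]
37 [ 0.03  0.26 -0.2 ]
38 [ 0.03  0.25 -0.21]
39 [ 0.03  0.24 -0.22]
```

Emit:
{"name": "apply_moves", "arguments": {
  "deltas": [0.05,0.5,-0.3,0,0,0.05,0.5,-0.25,0,0,0.05,0.5,0,0,0,0.05,0.5,0,0,0,0.02,0.2,0,0,0,0,0,0,0,0]
}}

```text
time: 3.8
tcp_pos: [0.4375, -0.4228, 0.1447]
orientation: [0.084, 1.569, -0.084]
ft_force: [0.0, -0.6, -0.1]
grip_width: -0.0001
```

Emit:
{"name": "apply_moves", "arguments": {
  "deltas": [0.02,0.1,0,0,0,0.01,0.1,0,0,0,0,0,0,0,0]
}}

```text
time: 4.05
tcp_pos: [0.4375, -0.4213, 0.1444]
orientation: [0.085, 1.569, -0.085]
ft_force: [0.6, -0.8, 0.4]
grip_width: 0.0005
```

Emit:
{"name": "apply_moves", "arguments": {
  "deltas": [0.03,0.23,0.2,0,0,0.03,0.24,0.2,0,0,0.03,0.25,0.2,0,0,0.03,0.26,0.2,0,0,0,0,0,0,0]
}}

```text
time: 4.47
tcp_pos: [0.4389, -0.4118, 0.1533]
orientation: [0.083, 1.568, -0.086]
ft_force: [-1.1, -4.3, -0.3]
grip_width: -0.0001
```

Emit:
{"name": "apply_moves", "arguments": {
  "deltas": [0.03,0.27,0.19,0,0,0.03,0.27,0.18,0,0,0.03,0.28,0.17,0,0,0.03,0.29,0.16,0,0,0.03,0.29,0.14,0,0,0.03,0.3,0.13,0,0,0.03,0.3,0.12,0,0,0.03,0.31,0.11,0,0]
}}

```text
time: 5.13
tcp_pos: [0.4412, -0.3889, 0.165]
orientation: [0.084, 1.568, -0.086]
ft_force: [-0.9, -6.3, 2.6]
grip_width: -0.0002
```

```bash
python3 - <<'E'
from h import *
import cv2
w=robot.read_camera("wrist")[:,:,::-1]; b=robot.read_camera("scene")[:,:,::-1]
cv2.imwrite("pics/w3.png",cv2.convertScaleAbs(np.hstack([cv2.resize(w,(448,336)),cv2.resize(b,None,fx=.65,fy=.875)]),alpha=1.6))
E
```

```text
(no output)
```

View pics/w3.png

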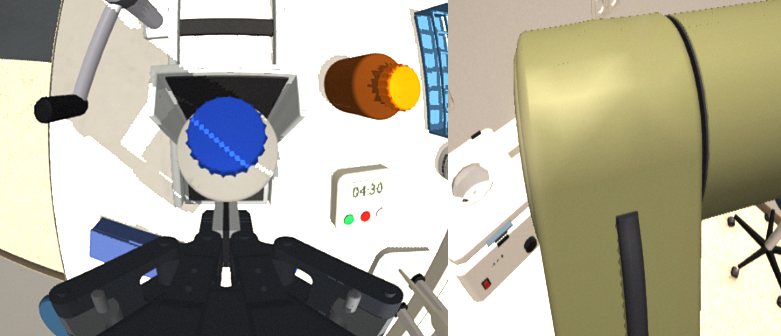

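The wrist view shows the bottle (cap at (227,137)) leaning centred against the half-tipped flap, with the fingertips at (228,225) behind it. I'll keep going along the same arc.

Emit:
{"name": "apply_moves", "arguments": {
  "deltas": [0.03,0.31,0.1,0,0,0.03,0.31,0.09,0,0,0.03,0.32,0.07,0,0,0.03,0.32,0.06,0,0,0.03,0.32,0.05,0,0,0.03,0.32,0.04,0,0,0.04,0.32,0.02,0,0,0.04,0.32,0.01,0,0,0.04,0.32,0,0,0,0.04,0.32,-0.01,0,0]
}}

```text
time: 6.07
tcp_pos: [0.4446, -0.3567, 0.169]
orientation: [0.084, 1.569, -0.085]
ft_force: [-0.9, -5.5, 3.7]
grip_width: -0.0
```

Emit:
{"name": "apply_moves", "arguments": {
  "deltas": [0.04,0.32,-0.03,0,0,0.03,0.32,-0.04,0,0,0.03,0.32,-0.05,0,0,0.03,0.32,-0.06,0,0,0.03,0.32,-0.08,0,0,0.03,0.31,-0.09,0,0,0.03,0.31,-0.1,0,0,0.03,0.3,-0.11,0,0]
}}

```text
time: 6.73
tcp_pos: [0.4475, -0.331, 0.1637]
orientation: [0.085, 1.568, -0.085]
ft_force: [0.3, -1.0, 10.7]
grip_width: 0.0
```

Emit:
{"name": "apply_moves", "arguments": {
  "deltas": [0.03,0.3,-0.12,0,0,0.03,0.3,-0.14,0,0,0.03,0.29,-0.15,0,0,0.03,0.28,-0.16,0,0,0.03,0.28,-0.17,0,0,0,0,0,0,0]
}}

```text
time: 7.23
tcp_pos: [0.4493, -0.3157, 0.1564]
orientation: [0.085, 1.568, -0.084]
ft_force: [1.0, 3.6, 13.8]
grip_width: 0.0001
```

Emit:
{"name": "apply_moves", "arguments": {
  "deltas": [0.03,0.27,-0.18,0,0,0.03,0.26,-0.19,0,0,0.03,0.2,-0.2,0,0,0,0,0,0,0]
}}

```text
time: 7.57
tcp_pos: [0.4502, -0.3082, 0.1507]
orientation: [0.085, 1.568, -0.083]
ft_force: [1.9, 6.8, 14.3]
grip_width: 0.0
```

Emit:
{"name": "apply_moves", "arguments": {
  "deltas": [0.03,0.3,-0.05,0,0,0.03,0.2,-0.15,0,0,0,0,0,0,0]
}}

```text
time: 7.82
tcp_pos: [0.4502, -0.3035, 0.1478]
orientation: [0.086, 1.57, -0.083]
ft_force: [0.7, 2.9, 4.9]
grip_width: -0.0002
```

Emit:
{"name": "apply_moves", "arguments": {
  "deltas": [0.02,0.15,-0.15,0,0,0.01,0.1,-0.15,0,0,0,0,0,0,0]
}}

```text
time: 8.07
tcp_pos: [0.4509, -0.3011, 0.1455]
orientation: [0.085, 1.568, -0.084]
ft_force: [1.0, 4.4, 9.8]
grip_width: -0.0001
```

Emit:
{"name": "apply_moves", "arguments": {
  "deltas": [0,0.05,-0.15,0,0,0,0.05,-0.1,0,0,0,0,0,0,0]
}}

```text
time: 8.32
tcp_pos: [0.4519, -0.3009, 0.145]
orientation: [0.083, 1.564, -0.086]
ft_force: [1.7, 4.1, 25.7]
grip_width: 0.0001
```

Emit:
{"name": "apply_moves", "arguments": {
  "deltas": [0,0,-0.1,0,0,0,0,0,0,0,0,0,0,0,0]
}}

```text
time: 8.57
tcp_pos: [0.4523, -0.301, 0.1449]
orientation: [0.083, 1.563, -0.086]
ft_force: [1.5, 7.2, 35.7]
grip_width: -0.0001
```

Emit:
{"name": "apply_moves", "arguments": {
  "deltas": [0,0,2,0,0,0,0,4,0,0,0,0,4,0,0,-1,0,2,-0.1,0,-2,0,0,-0.12,0,-2,0,0,-0.12,0,-2,0,0,-0.12,0,-2,0,0,-0.12,0,-2,0,0,-0.12,0,-2,0,0,-0.12,0]
}}

```text
time: 9.4
tcp_pos: [0.3193, -0.3002, 0.2608]
orientation: [0.73, 1.447, -0.727]
ft_force: [0.1, 0.3, 0.1]
grip_width: 0.0
```

Emit:
{"name": "apply_moves", "arguments": {
  "deltas": [0,1,0,-0.12,0,0,0,0,-0.12,0,0,0,0,-0.12,0,0,0,0,-0.12,0,0,0,0,-0.12,0,0,0,0,-0.12,0,0,0,0,-0.12,0,0,0,0,-0.12,0,0,0,0,-0.12,0,0,0,0,-0.09,0]
}}

```text
time: 10.23
tcp_pos: [0.3203, -0.2903, 0.2608]
orientation: [1.591, 0.91, -1.591]
ft_force: [-0.4, 1.1, 0.3]
grip_width: 0.0002
```

```bash
python3 - <<'E'
from h import *
import cv2
s=robot.get_state();print(s["tcp_pos"],s["joint_positions"].round(2))
w=robot.read_camera("wrist")[:,:,::-1]; b=robot.read_camera("top")[:,:,::-1]
cv2.imwrite("pics/w4.png",cv2.convertScaleAbs(np.hstack([cv2.resize(w,(448,336)),cv2.resize(b[150:290,160:290],(312,336))]),alpha=1.6))
E
```

```text
[ 0.32025821 -0.29033029  0.2607798 ] [-0.82  0.08  1.89  0.    1.18  1.28]
```

View pics/w4.png

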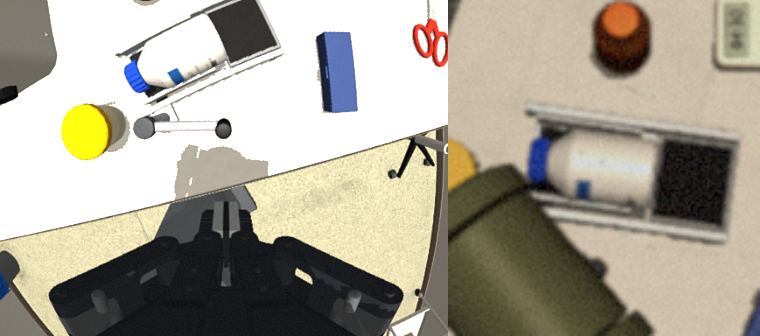

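The bottle lies in the trough, with its base on the hinge side at top-crop (657,170) and its cap at (540,160). The keeper arm is unmoved, and in the wrist view its peg is at (223,128). Now the peg.

Emit:
{"name": "apply_moves", "arguments": {
  "deltas": [0,0,-3,0,0,0,0,-3,0,0,0,0,-2.5,0,0,0.6,-0.35,0,0,0,0.6,-0.35,0,0,0,0.5,-0.3,0,0,0,0.2,-0.1,0,0,0,0,0,0,0,0]
}}

```text
time: 11.0
tcp_pos: [0.3402, -0.3026, 0.1777]
orientation: [1.585, 0.91, -1.584]
ft_force: [-0.4, -1.1, -0.1]
grip_width: 0.0002
```

```bash
python3 - <<'E'
import numpy as np
a=np.linspace(-2.1,-.11,31)
c=100*(.076*np.c_[np.cos(a),np.sin(a)]-.018*np.c_[-np.sin(a),np.cos(a)])
print((a[1]-a[0]).round(4),(c[[0,10,20,30]]/100+[.3947,-.2458]).round(4).tolist());print(np.diff(c,axis=0).round(2).tolist())
E
```

```text
0.0663 [[0.3408, -0.3023], [0.387, -0.3235], [0.4365, -0.3118], [0.4683, -0.272]]
[[0.39, -0.34], [0.41, -0.32], [0.43, -0.29], [0.45, -0.26], [0.46, -0.23], [0.48, -0.2], [0.49, -0.17], [0.5, -0.14], [0.51, -0.1], [0.51, -0.07], [0.52, -0.03], [0.52, 0.0], [0.52, 0.03], [0.51, 0.07], [0.51, 0.1], [0.5, 0.14], [0.49, 0.17], [0.48, 0.2], [0.46, 0.23], [0.45, 0.26], [0.43, 0.29], [0.41, 0.32], [0.39, 0.35], [0.36, 0.37], [0.34, 0.39], [0.31, 0.42], [0.28, 0.43], [0.25, 0.45], [0.22, 0.47], [0.19, 0.48]]
```

Emit:
{"name": "apply_moves", "arguments": {
  "deltas": [0.39,-0.34,0,0.066,0,0.41,-0.32,0,0.066,0,0.43,-0.29,0,0.066,0,0.45,-0.26,0,0.066,0,0.46,-0.23,0,0.066,0,0.48,-0.2,0,0.066,0,0.49,-0.17,0,0.066,0,0.5,-0.14,0,0.066,0,0.51,-0.1,0,0.066,0,0.51,-0.07,0,0.066,0]
}}

```text
time: 11.83
tcp_pos: [0.3859, -0.3236, 0.1774]
orientation: [1.108, 1.27, -1.108]
ft_force: [-1.0, -1.4, -1.1]
grip_width: -0.0001
```

Emit:
{"name": "apply_moves", "arguments": {
  "deltas": [0.52,-0.03,0,0.066,0,0.52,0,0,0.066,0,0.52,0.03,0,0.066,0,0.51,0.07,0,0.066,0,0.51,0.1,0,0.066,0,0.5,0.14,0,0.066,0,0.49,0.17,0,0.066,0,0.48,0.2,0,0.066,0,0.46,0.23,0,0.066,0,0.45,0.26,0,0.066,0]
}}

```text
time: 12.67
tcp_pos: [0.4356, -0.3117, 0.1774]
orientation: [0.605, 1.483, -0.606]
ft_force: [0.2, -2.0, -0.4]
grip_width: -0.0
```

Emit:
{"name": "apply_moves", "arguments": {
  "deltas": [0.43,0.29,0,0.066,0,0.41,0.32,0,0.066,0,0.39,0.35,0,0.066,0,0.36,0.37,0,0.066,0,0.34,0.39,0,0.066,0,0.31,0.42,0,0.066,0,0.28,0.43,0,0.066,0,0.25,0.45,0,0.066,0]
}}

```text
time: 13.33
tcp_pos: [0.4633, -0.2814, 0.1774]
orientation: [0.193, 1.561, -0.194]
ft_force: [1.3, -2.6, 0.4]
grip_width: 0.0003
```

Emit:
{"name": "apply_moves", "arguments": {
  "deltas": [0.2,0.3,0,0.06,0,0.1,0.3,0,0.05,0,0.1,0.3,0,0.02,0,0,0,0,0,0]
}}

```text
time: 13.67
tcp_pos: [0.4672, -0.2721, 0.1772]
orientation: [0.093, 1.568, -0.094]
ft_force: [0.1, -0.7, 0.4]
grip_width: -0.0002
```

Emit:
{"name": "apply_moves", "arguments": {
  "deltas": [0.02,0.15,0,0,0,0.02,0.15,0,0,0,0,0,0,0,0]
}}

```text
time: 13.92
tcp_pos: [0.4673, -0.2705, 0.177]
orientation: [0.093, 1.568, -0.097]
ft_force: [-0.8, -9.8, -0.1]
grip_width: 0.0001
```

Emit:
{"name": "apply_moves", "arguments": {
  "deltas": [0,0.1,0,0,0,0,0.05,0,0,0,0,0,0,0,0]
}}

```text
time: 14.17
tcp_pos: [0.4672, -0.27, 0.1771]
orientation: [0.092, 1.567, -0.099]
ft_force: [-1.3, -17.8, -2.2]
grip_width: 0.0003
```

Emit:
{"name": "apply_moves", "arguments": {
  "deltas": [-0.1,-1,0,0,0,-0.2,-2,0,0,0,0,0,4,0,0,0,0,4,0,0,-1,0,4,0,0,-3,1,0,0,0,-3,2,0,0,0,-1,3.7,0,0,0,0,4,0,0,0,0,4,0,0,0]
}}

```text
time: 15.0
tcp_pos: [0.3832, -0.1499, 0.2967]
orientation: [0.097, 1.568, -0.097]
ft_force: [2.6, -0.2, 0.8]
grip_width: -0.0
```

Emit:
{"name": "apply_moves", "arguments": {
  "deltas": [0,4,0,0,0,0,4,0,0,0,0,4,0,0,0,0,4,0,0,0,0,4,0,0,0,0,4,0,0,0,0,4,0,0,0,0,0,0,0,0]
}}

```text
time: 15.67
tcp_pos: [0.3836, 0.1341, 0.2967]
orientation: [0.092, 1.569, -0.09]
ft_force: [0.8, -0.5, -0.6]
grip_width: -0.0001
```

```bash
python3 - <<'E'
from h import *
import cv2
a=robot.read_camera("top")[:,:,::-1]; b=robot.read_camera("scene")[:,:,::-1]
cv2.imwrite("pics/f1.png",cv2.convertScaleAbs(np.hstack([cv2.resize(a[140:300,140:300],(400,400),interpolation=cv2.INTER_CUBIC),cv2.resize(b[130:330,140:340],(400,400),interpolation=cv2.INTER_CUBIC)]),alpha=1.6))
s=robot.get_state();print(s["time"],s["tcp_pos"])
E
```

```text
15.7667 [0.38405815 0.13007884 0.29641485]
```

View pics/f1.png

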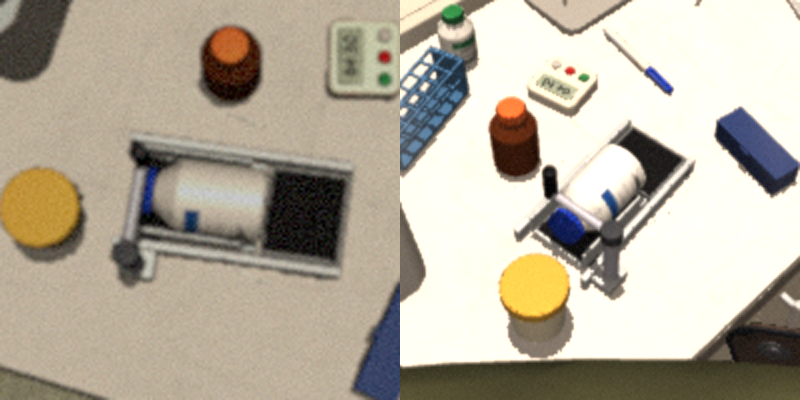

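```bash
python3 - <<'E'
from h import *
p=[.4458,-.3499,1.463];c,s=np.cos(p[2]),np.sin(p[2])
def show(n,uv,z):
    X=onplane(n,uv,z);d=X[:2]-p[:2];print(n,z,(1000*np.array([c*d[0]+s*d[1],-s*d[0]+c*d[1]])).round(1))
A=lambda u,v:(140+u/2.5,140+v/2.5);B=lambda u,v:(140+u/2,130+v/2)
show("top",A(271,185),.06);show("top",A(272,200),.07)   # base edge
show("top",A(141,190),.042);show("top",A(152,190),.055)       # cap end
show("top",A(138,150),.126);show("scene",B(550,170)and(140+150/2,130+170/2),.126) # peg
print("want peg",98,62-75)
E
```

```text
top 0.06 [ -6.1 -12.5]
top 0.07 [-8.8  1. ]
top 0.042 [99.6  3.9]
top 0.055 [89.1  4.5]
top 0.126 [ 95.9 -13.7]
scene 0.126 [ 98.  -10.8]
want peg 98 -13
```

```bash
python3 - <<'E'
from h import *
import cv2
a=np.mean([robot.read_camera("top")[:,:,::-1].astype(float) for _ in range(6)],0)
img=cv2.convertScaleAbs(cv2.resize(a[190:255,185:285],None,fx=8,fy=8,interpolation=cv2.INTER_CUBIC),alpha=1.7)
p=[.4458,-.3499,1.463];c,s=np.cos(p[2]),np.sin(p[2])
def W(x,y,z):return np.array([p[0]+c*x-s*y,p[1]+s*x+c*y,z])
def px(q):u=proj("top",W(*q));return tuple(int(round(v)) for v in ((u-[184.5,189.5])*8-.5))
for x,col in((0,(0,0,255)),(-.008,(0,255,255)),(.07,(0,0,255)),(.107,(0,0,255)),(.09,(0,255,0))):
    r=.030 if x<.08 else .019
    t=np.linspace(0,np.pi,40);pts=np.array([px((x,r*np.cos(k),.042+r*np.sin(k))) for k in t],np.int32)
    cv2.polylines(img,[pts],False,col,1)
for q in((-.072,-.045,.018),(-.072,.045,.018),(.122,-.045,.018)):cv2.circle(img,px(q),4,(255,0,255),1)
cv2.imwrite("pics/f2.png",img)
E
```

```text
(no output)
```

View pics/f2.png

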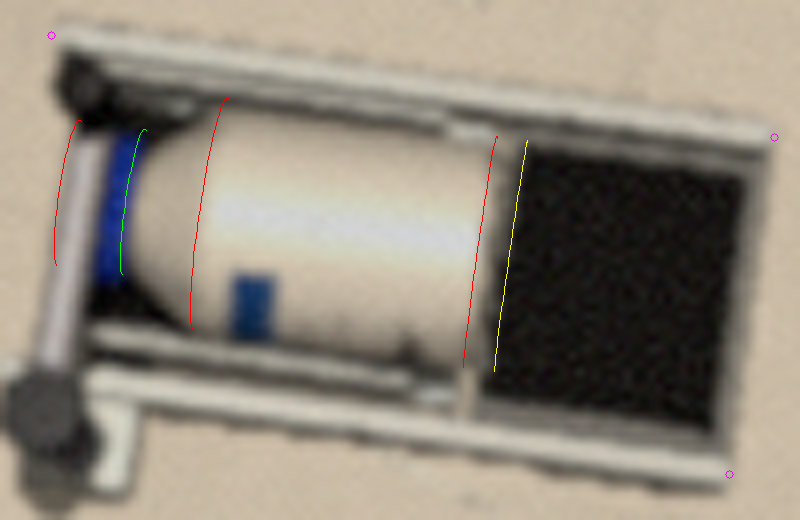

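```bash
python3 -c "
from rig import robot
print(robot.close_job(), robot.get_state()['time'])"
```

```text
the job is handed in; nothing more can be done
the job is handed in; nothing more can be done
```

I tipped the bottle over onto its side in the flap's trough and swung the keeper arm round until it stopped across the cap. The job was handed in at about 16 s, with the arm clear of everything.

- **Bottle and flap:** I pushed with the shut fingers, without gripping or lifting, until the flap would go no further. At the stop the vertical force rose to 36 N with no more travel. The last pictures show the bottle lying in the trough.
- **Bottle position:** In the last overlay the bottle sits about 3 mm from its ideal place, towards the hinge. A rougher reading gave 6–8 mm, so the exact offset is uncertain, but the cap is under the keeper arm either way.
- **Keeper:** I pushed it by the peg until it hit its stop, where the force reached 18 N without further movement. The peg measured within about 2 mm of its expected place.
- **Other items:** The ones visible in the final pictures look unmoved by eye; I did not re-measure them.

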